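# Line up a display mount with a drift pin and bolt it

## Task

The brass foot plate of the display mount has slid out of line with the holes in its plinth. Work the red-handled tapered drift pin down through the plate's larger, outer hole until its collar rests on the plate and the holes line up, then push the brass bolt fully home in the smaller hole; leave both standing in place. Press gently, feeling your way (the plinth must never take more than about 45 N), and leave the black-headed spare bolt in the rack and the white vase undisturbed.

Things in the scene. Friction and masses are not known exactly. Their poses are not given: they have to be found in the camera images.
- mount: Dark wooden plinth block fixed to the table, 100 (x) x 230 (y) x 50 mm high; origin at the centre of its underside, z up. Two dark steel rails along its top, 9 mm high, 61.5 mm apart, guide a loose brass foot plate 60 x 190 x 8 mm (about 0.35 kg) that slides only along the mount's y. An upright post on the plate, 78 mm to +y of its centre, rises 40 mm above the plate.
- drift_hole (a point): Axis of the PLINTH's larger through hole, at the height of the plate's top face, 58 mm above the table; mount's axes; 65 mm to -y of the mount's centre. 17.5 mm dia. in plinth and plate alike. The plate's own hole is not measured: at the start it lies 7.5 to 9 mm off this axis, towards the mount's +y or its -y, either as likely; it moves with the plate.
- bolt_hole (a point): Axis of the PLINTH's smaller through hole, 13.5 mm dia. in plinth and plate alike, at the height of the plate's top face (58 mm above the table), 70 mm along the mount's +y from drift_hole; mount's axes. The plate's own hole is out of line by as much as its larger one.
- drift: Drift pin, 120 g, standing tip down in the rack. Origin on its axis at the underside of its collar, z up along the axis. Above the origin: dark collar 26 mm dia. x 5 mm, then red handle 18 mm dia. up to 45 mm. Below: steel shank 16 mm dia. to -22 mm, then a straight taper to a tip 7 mm dia. at -50 mm.
- bolt: Plain (unthreaded) brass bolt, 70 g, standing in the rack. Origin on its axis at the underside of its flange, z up. Above: flange 26 mm dia. x 4 mm, then a round head 18 mm dia. up to 32 mm. Below: shank 10 mm dia. to -34 mm, tapering to 5.6 mm dia. at -42 mm.
- rack: Light wooden block, fixed, 60 (x) x 185 (y) x 60 mm high, origin at the centre of its underside; three holes 18.5 mm dia., 56 mm deep, at y = -60, 0, +60 mm hold drift, bolt and spare bolt in any order; their collars rest on its top.
- spare_bolt: Spare bolt with a black plastic head 30 mm dia. x 22 mm; its steel shank is too thick for the mount. Origin at the underside of the head. Stays in the rack.
- vase: White porcelain vase, 130 mm high, 84 mm dia., standing to the left of the mount; origin at the centre of its foot. Stays where it is.

How it is judged (in metres and radians):
On the way, in this order (a step that is already met when the one before it is completed fails the run):
1. the drift is fully home in the larger hole, its collar on the plate, before the bolt is in (horizontal distance between drift and drift_hole below 0.003 m and z of drift in the frame of drift_hole between -0.003 and 0.003 m and angle between the z axis of drift and the z axis of mount, either way round below 0.06 rad), for 0.2 s.
2. the bolt is fully home in the smaller hole, the drift still home (all of step 1 and horizontal distance between bolt and bolt_hole below 0.003 m and z of bolt in the frame of bolt_hole between -0.003 and 0.003 m and angle between the z axis of bolt and the z axis of mount, either way round below 0.06 rad), for 0.2 s.
At the end, for the whole second after the job is handed in: The drift stands fully home through plate and plinth in the larger hole and the bolt in the smaller: each within 3 mm of its plinth hole's axis, upright within 0.06 rad, the underside of its collar or flange within 3 mm of the plate's top face; both released and at rest (all of step 2 and linear speed of each of drift, bolt below 0.02 m/s); the robot touches nothing.
It fails at once if the plinth is pressed or pushed with more than 45 N (directly or through the plate) (contact force between mount and anything else above 45 N).
It fails at once if the spare bolt is moved more than 30 mm (distance of spare_bolt from where it was at the start of the episode above 0.03 m).
It fails at once if the vase is moved more than 30 mm or tipped (distance of vase from where it was at the start of the episode above 0.03 m or angle between vase's own z axis and vertical above 0.3 rad).
It also fails if it takes over 66 s, if anything falls off the work surface, if the arm or the gripper's body presses on something with over 40 N, if the wrist force passes 120 N, or if a joint passes its speed limit or range.

## Robot

A 6-joint arm with a two-finger parallel gripper is mounted at the origin on the work surface. World frame = base frame: x ahead of the robot, y to its left, z up, the work surface at z = 0. Lengths are in mm, angles in rad, forces in N, time in s.
With the tool pointing down it reaches from about 350 to 775 mm from the base axis. Payload 7.3 kg.
Tool frame: the origin (TCP) lies on the centre line of the jaws, within the pads' length; the fingertips stand 22 mm ahead of it and the grasp point (between the pads) lies 3 mm ahead of it; z points along the fingers, y is the direction in which the jaws open and shut (so a half turn about z gives the same grasp; the last joint's range is limited). The gripper opens to 92 mm and grips with 3 to 60 N. Pads are 19 mm wide; open, the fingers measure 130 mm over their backs; the gripper's body (75 mm by 190 mm) begins 47 mm behind the grasp point.
Start: joints at [0.969, 0.342, 1.524, -0, 1.275, -0.146], TCP at [231.083, 471.427, 248.741] pointing down, gripper open.
Joint ranges: [-2.53, 2.53], [-0.77, 2.02], [0.04, 2.7], [-1, 4.14], [0.28, 2.66], [-3.11, 3.11]. Speed limits (rad/s): [2.57, 2.57, 3.14, 3.14, 3.14, 3.14].

## Interface

Orientations are given as [roll, pitch, yaw] about the fixed x, y, z axes, in that order (R = Rz(yaw) Ry(pitch) Rx(roll)).
In Python, from plant import get_obs, capture, bot, spot_in gives the robot as it stands.
- The arm moves only by the shell command python3 -m handwheel 'ROWS' [OPENING]. ROWS is JSON, a list of rows, each a list of 2 entries, a list of its own where there are three numbers: the shift along the world's x, y, z in mm, then the turn, a rotation vector about the world's x, y, z in rad. In form: [[[x, y, z], [wx, wy, wz]], ...]. A call has 1 to 12 rows; each row shifts and turns the commanded pose from where the row before left it; what a row does not reach is not made up. A row lasts 1/8 s, in which the tool goes at most 62.5 mm and 10.7 degrees, less where a joint would pass 70% of its speed; a pose out of reach is approached as far as the arm can. A call is refused whole if a number of a shift passes 62.5 or a number of a turn 0.188, either way. A call with a gripper value outside its range is refused whole. OPENING is the closure, from 0 (fully open) to 1 (shut), set as the call begins (- or left out, the last holds). The fingers move at their own pace and stop on an object; the grip force is fixed at half the most. Time passes only in rows, so rows that do not move let the fingers close. It gives the time, the measured TCP pose, the force and the opening at its end, in the units of the state.
- get_obs(): the state, without advancing time (a new reading comes with each control period).
- capture(name): name is "scene" or "top" or "wrist"; returns a dict with "img" (384x512x3 uint8, red, green, blue), "fx", "fy", "cx", "cy" (pixels), "k1" (the pictures are not rectified: a ray, as slopes to the right and down, at radius r is drawn at 1 + k1 r^2 times it, then the intrinsics apply), "cam_to_world" (4x4, takes a point from camera to world coordinates). Camera axes: x right, y up, looking along -z (the intrinsics and any distortion apply to the point x, -y, -z); pixel columns grow to the right and rows downward; lengths in mm; the calibration is good to about 2 mm. A picture is of the moment at which its call begins. There is no depth.
- bot.close_job(): hands the job in, once; it reports no verdict.
Trained networks look in the newest picture that a camera, given by its name, has taken for a name from the list of things; names that differ only in an ending like _2 or _b are one class to them, and where a whole thing is asked for, a point or a joint stands for the part that bears it (a point fixed in the world has none). Each returns a list of dicts, best first, with "score" (0 to 1); they miss things now and then, are a little off and sometimes report something else, mostly with a low value. They report only what shows in the picture. A call takes as long as a camera call.
- spot_in(thing, camera): "xyz" ([x, y, z] in mm, in the coordinates of the camera as it stood for that picture, good to about 4 mm: the middle of the surface that is visible of it).
The state is a dict: "time": time; "joint_positions": joint angles; "dq": joint speeds; "tau": joint torques, N m; "tool_pos": TCP position; "tcp_rot": TCP orientation; "contact_force": force on the tool from outside, world axes, zero at the start; "moment": the same for the moment, N m; "grip_width": finger opening in mm.
Only numpy, scipy, OpenCV 4.12 (cv2) and the standard library are available. Lean on these libraries where they do the work, as an engineer would, in place of code of your own. Each camera call takes 0.05 s, during which the arm holds its last target. There are 200 camera calls.

## Working session

There is one attempt and no reset: what is moved stays moved. The work goes in short steps, Python scripts to look and compute and a shell command to move; the robot and the scene stay as the last step left them, time stands still between calls to the robot, and variables do not carry over. Pictures are saved under pics/ and viewed, about 8 in all and at most 12, crops included, and the job is handed in when it is done.

```bash
mkdir -p pics; ls; cat > h.py <<'E'
import numpy as np, cv2
from plant import get_obs, capture, bot, spot_in
def ray(c,u,v):
    x=(u-c["cx"])/c["fx"]; y=(v-c["cy"])/c["fy"]; rd=np.hypot(x,y); r=rd
    for _ in range(20): r=rd/(1+c["k1"]*r*r)
    s=r/rd if rd>0 else 1
    M=np.array(c["cam_to_world"]); return M[:3,3], M[:3,:3]@np.array([x*s,-y*s,-1])
def atz(c,u,v,z):
    o,d=ray(c,u,v); return o+d*(z-o[2])/d[2]
def proj(c,p):
    M=np.array(c["cam_to_world"]); q=M[:3,:3].T@(np.array(p)-M[:3,3]); x=q[0]/-q[2]; y=-q[1]/-q[2]; k=1+c["k1"]*(x*x+y*y)
    return c["cx"]+c["fx"]*x*k, c["cy"]+c["fy"]*y*k
def save(c,n,box=None,s=1):
    im=c["img"][:,:,::-1]
    if box: im=im[box[1]:box[3],box[0]:box[2]]
    cv2.imwrite("pics/"+n,cv2.resize(im,None,fx=s,fy=s,interpolation=cv2.INTER_CUBIC))
def where(c,cam,t):
    M=np.array(c["cam_to_world"])
    return [(round(r["score"],2),np.round(M[:3,:3]@np.array(r["xyz"])+M[:3,3],1)) for r in spot_in(t,cam)[:2]]
E
python3 - <<'E'
from h import *
for cam in ["top","scene"]:
    c=capture(cam); save(c,cam+"0.png",s=1.5)
    M=np.array(c["cam_to_world"]); print(cam,M.round(3).tolist(),c["fx"],c["k1"])
    for t in ["mount","drift","bolt","spare_bolt","rack","vase"]: print(t,where(c,cam,t))
print(get_obs())
E
```

```text
pics
top [[0.008, 0.998, -0.068, 435.366], [-1.0, 0.009, 0.006, 42.682], [0.007, 0.068, 0.998, 1147.352], [0.0, 0.0, 0.0, 1.0]] 423.47272900093276 -0.14990015031472229
mount []
drift [(0.42, array([ 478.1, -276. ,   86.8]))]
bolt [(0.32, array([534. ,  57.5,  51.7]))]
spare_bolt [(0.51, array([ 494. , -165.3,   77.7]))]
rack [(0.98, array([ 483.8, -216.6,   61.8])), (0.36, array([527.4,  57. ,  46.6]))]
vase [(0.67, array([457.8, 386.2,  91.7]))]
scene [[0.613, -0.569, 0.549, 1136.775], [0.79, 0.455, -0.41, -438.998], [-0.016, 0.685, 0.728, 892.724], [0.0, 0.0, 0.0, 1.0]] 490.9021615255025 -0.10521012486655655
mount [(0.97, array([562. ,  29.6,  47.8]))]
drift [(0.49, array([ 485.8, -281.6,   79.3]))]
bolt []
spare_bolt [(0.68, array([ 500.6, -166.6,   80. ]))]
rack [(0.85, array([ 509.4, -234.9,   56.2]))]
vase [(0.69, array([475.2, 385.6,  80.9]))]
{'time': 0.7, 'joint_positions': array([ 9.68982693e-01,  3.41982304e-01,  1.52412534e+00,  2.03818916e-05,
        1.27539647e+00, -1.46019338e-01]), 'dq': array([-7.51667270e-04, -8.43813580e-05,  1.85721085e-04, -5.32243592e-04,
        6.19467042e-04, -8.65686305e-04]), 'tau': array([-1.08158802e-03, -4.31010675e+01, -2.44454062e+01,  7.18119484e-02,
        4.80038859e-02, -5.70818656e-06]), 'tool_pos': array([231.08014031, 471.41739597, 248.74083765]), 'tcp_rot': array([ 3.14150222e+00, -6.41006522e-06,  2.68579242e+00]), 'contact_force': array([-0.47419388,  0.39828765,  0.33190406]), 'moment': array([0.00867171, 0.02801281, 0.00088824]), 'grip_width': 92.04276637859707}
```

View pics/top0.png

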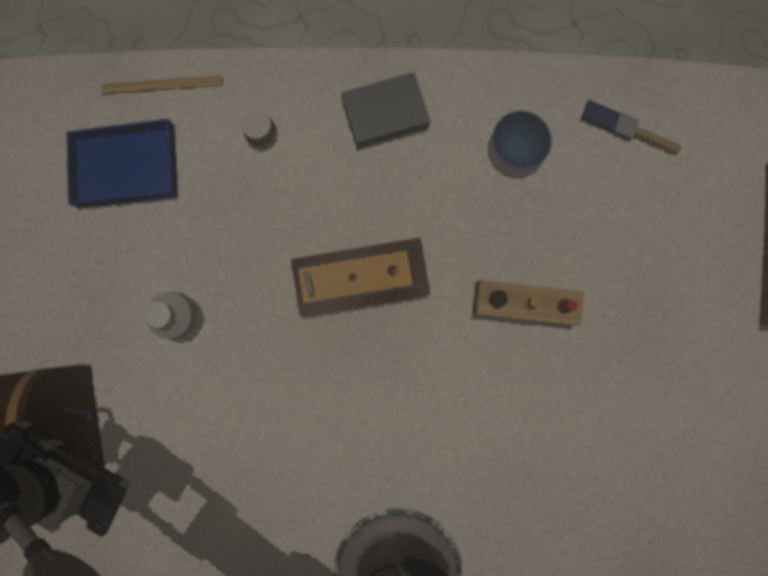

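View pics/scene0.png

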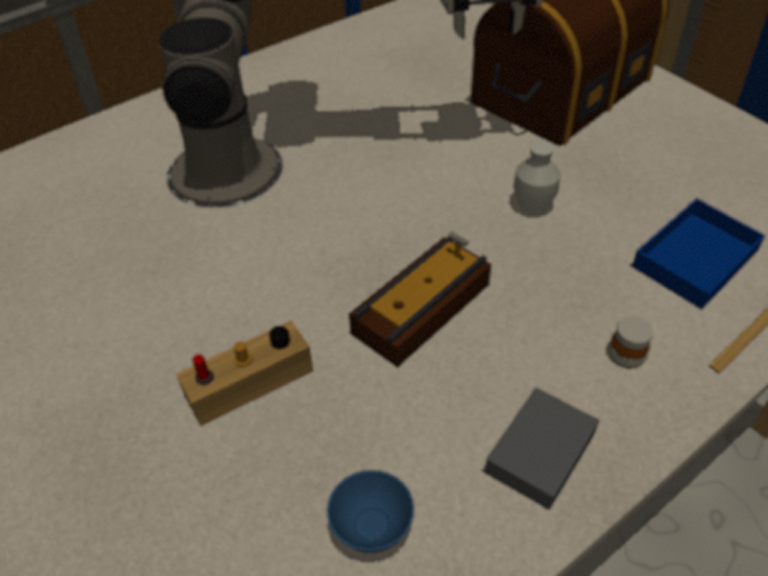

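The red drift is at the rack's −y end (top image 570,306), with the brass bolt in the middle (532,303) and the black spare at +y (498,298). The mount spans about (293–427, 240–313), its post is on the left (+y), and the plate looks shifted to +y. I'll move above the mount for a close look.

```bash
python3 -m handwheel '[[[25,-42,6],[0,0,-0.1]],[[25,-42,6],[0,0,-0.1]],[[25,-42,6],[0,0,-0.11]],[[25,-42,6],[0,0,-0.12]],[[25,-42,6],[0,0,-0.12]],[[25,-42,6],[0,0,-0.12]],[[25,-42,6],[0,0,-0.12]],[[25,-42,6],[0,0,-0.12]],[[25,-42,6],[0,0,-0.1]],[[25,-42,6],[0,0,-0.1]],[[0,0,0],[0,0,0]],[[0,0,0],[0,0,0]]]'
python3 - <<'E'
from h import *
c=capture("wrist"); save(c,"w1.png",s=1.5); print(np.round(c["cam_to_world"],3).tolist())
for t in ["mount"]: print(t,where(c,"wrist",t))
E
```

```text
time: 2.2
tool_pos: [480.6, 51.8, 308.5]
tcp_rot: [-3.141, -0.0, 1.576]
contact_force: [-0.5, -1.0, -0.0]
grip_width: 91.8
[[1.0, -0.006, -0.001, 480.584], [0.006, 0.961, 0.276, 127.36], [-0.0, -0.276, 0.961, 443.498], [0.0, 0.0, 0.0, 1.0]]
mount [(0.74, array([533.9,  76.4,  48.7]))]
```

View pics/w1.png

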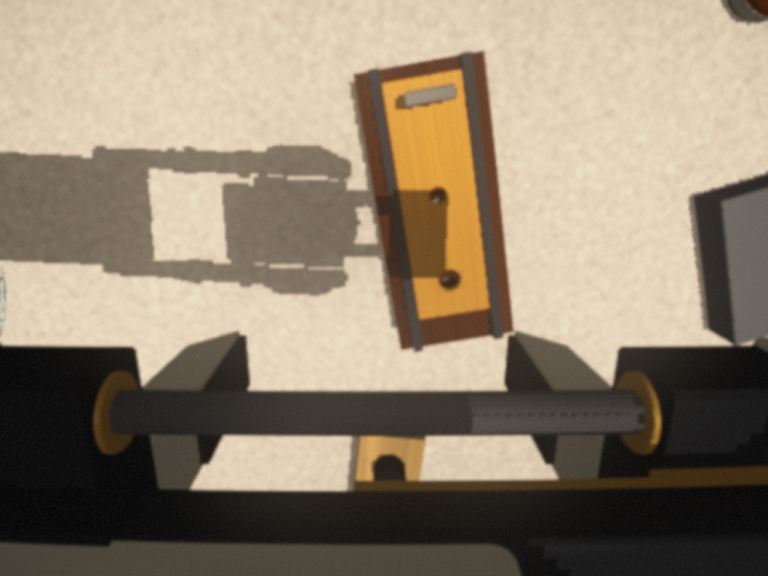

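The wrist view shows the mount's top corners at about (356,75), (484,52), (511,330) and (402,349). The plate holes are at (438,196) and (450,279), both at 1.5× scale. I'll fit the mount pose now.

```bash
cat > fit.py <<'E'
from h import *
from scipy.optimize import least_squares
def fit(P,Q):  # P local pts, Q world pts -> x,y,yaw
    f=lambda p:((np.array(P)@np.array([[np.cos(p[2]),np.sin(p[2])],[-np.sin(p[2]),np.cos(p[2])]]))+p[:2]-Q).ravel()
    r=least_squares(f,[*np.mean(Q,0),0]); return r.x,r.fun.reshape(-1,2)
E
python3 - <<'E'
from fit import *
c=capture("wrist")
px=[(356,75),(484,52),(511,330),(402,349)]
Q=np.array([atz(c,u/1.5,v/1.5,50)[:2] for u,v in px])
p,r=fit([[-50,115],[50,115],[50,-115],[-50,-115]],Q); print(Q.round(1),p.round(3),r.round(1))
R=lambda a:np.array([[np.cos(a),-np.sin(a)],[np.sin(a),np.cos(a)]])
for u,v in [(438,196),(450,279),(381,82),(461,68),(490,308),(416,320)]:
    q=atz(c,u/1.5,v/1.5,58)[:2]; print(q.round(1),(R(p[2]).T@(q-p[:2])).round(1))
c=capture("top")
px=[(292,259),(421,239),(428,293),(301,315)]
Q=np.array([atz(c,u/1.5,v/1.5,50)[:2] for u,v in px])
print(fit([[-50,115],[50,115],[50,-115],[-50,-115]],Q[[3,0,1,2]][[1,1,2,3]] if 0 else Q[[0,1,2,3]][[3,0,1,2]][[0,1,2,3]]), Q.round(1))
E
```

```text
[[464.4 176.4]
 [560.5 193.8]
 [598.7 -29.2]
 [504.1 -47.7]] [5.31937e+02 7.33080e+01 1.75000e-01] [[-1.7  1.5]
 [ 0.7  1.4]
 [ 2.4 -2. ]
 [-1.4 -0.9]]
[529.1  86.6] [-0.5 13.6]
[541.8  18.8] [  0.3 -55.4]
[483.3 170.7] [-31.  104.3]
[542.4 181.1] [ 29.1 104.4]
[576.8  -6.3] [ 30.4 -86.2]
[514.8 -17.5] [-32.6 -86.4]
(array([5.29423441e+02, 6.97617093e+01, 1.69308102e-01]), array([[-0.75405059,  2.64738032],
       [ 0.56523934,  2.11861462],
       [ 2.26389289, -0.19542772],
       [-2.07508164, -4.57056709]])) [[558.8 189.4]
 [595.8 -35. ]
 [501.6 -47.4]
 [461.5 172. ]]
```

```bash
python3 -m handwheel '[[[0,-40,0],[0,0,0]],[[0,-40,0],[0,0,0]],[[0,-40,0],[0,0,0]],[[0,-40,0],[0,0,0]],[[0,-40,0],[0,0,0]],[[0,-40,0],[0,0,0]],[[0,0,0],[0,0,0]],[[0,0,0],[0,0,0]]]' 0.45
python3 - <<'E'
from h import *
c=capture("wrist"); save(c,"w2.png",s=1.5)
for t in ["rack","drift","bolt","spare_bolt"]: print(t,where(c,"wrist",t))
E
```

```text
time: 3.4
tool_pos: [481.1, -187.6, 308.7]
tcp_rot: [-3.141, -0.001, 1.577]
contact_force: [-0.3, 0.4, 0.5]
grip_width: 50.5
rack [(0.61, array([ 487.2, -208.3,   57.7]))]
drift [(0.75, array([ 479. , -275.6,   88. ]))]
bolt [(0.79, array([ 487.4, -217.9,   83.7]))]
spare_bolt [(0.78, array([ 494.8, -164.1,   84.8]))]
```

View pics/w2.png

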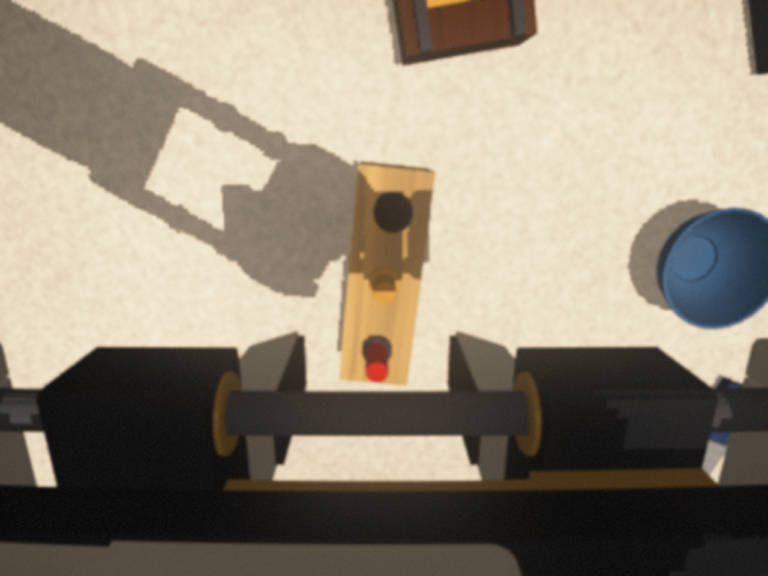

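The rack's top corners are (358,163), (434,171), (408,384) and (341,379). The red top is at (377,371), the brass head at about (384,285), and the black head at (393,212). The plate is about 8.7 mm to +y. Next I'll fit the rack.

```bash
python3 - <<'E'
from fit import *
c=capture("wrist")
px=[(358,163),(434,171),(408,384),(341,379)]
Q=np.array([atz(c,u/1.5,v/1.5,60)[:2] for u,v in px])
p,r=fit([[-30,92.5],[30,92.5],[30,-92.5],[-30,-92.5]],Q); print(p.round(3),r.round(1))
R=lambda a:np.array([[np.cos(a),-np.sin(a)],[np.sin(a),np.cos(a)]])
for y in (-60,0,60): print((R(p[2])@[0,y]+p[:2]).round(1))
# blob tops by colour
im=cv2.cvtColor(c["img"],cv2.COLOR_RGB2HSV)
red=((im[...,0]<6)|(im[...,0]>174))&(im[...,1]>150)&(im[...,2]>100); red[:220]=0; red[262:]=0
v,u=np.nonzero(red); print("red",u.mean()*1.5,u.min()*1.5,u.max()*1.5,v.min()*1.5,v.max()*1.5)
print("redtop",atz(c,377/1.5,371/1.5,105).round(1)," blacktop",atz(c,393/1.5,212/1.5,82).round(1)," bolttop",atz(c,384/1.5,291/1.5,92).round(1))
t=capture("top")
print("top red",atz(t,573/1.5,306/1.5,105).round(1))
save(t,"t2.png",(180,130,400,240),3.4)
E
```

```text
[ 4.88830e+02 -2.23016e+02 -8.40000e-02] [[-0.5  0.2]
 [ 0.6  0.8]
 [ 0.5 -0.8]
 [-0.6 -0.2]]
[ 483.8 -282.8]
[ 488.8 -223. ]
[ 493.9 -163.2]
red 376.3466666666667 366.0 385.5 345.0 379.5
redtop [ 482.9 -281.9  105. ]  blacktop [ 493.9 -163.1   82. ]  bolttop [ 487.8 -221.6   92. ]
top red [ 478.6 -286.2  105. ]
```

```bash
python3 -m handwheel '[[[0.5,-24,-25],[0,0,0.05]],[[0.5,-24,-30],[0,0,0.06]],[[0.5,-24,-30],[0,0,0.06]],[[1,-22.7,-30],[0,0,0]],[[0,0,-30],[0,0,0]],[[0,0,-30],[0,0,0]],[[0,0,-20],[0,0,0]],[[0,0,-12],[0,0,0]],[[0,0,-10.7],[0,0,0]],[[0,0,0],[0,0,0]]]'
python3 -m handwheel '[[[0,0,0],[0,0,0]],[[0,0,0],[0,0,0]],[[0,0,0],[0,0,0]],[[0,0,0],[0,0,0]],[[0,0,0],[0,0,0]],[[0,0,0],[0,0,0]]]' 1
python3 - <<'E'
from h import *
o=get_obs();print(o["tool_pos"],o["grip_width"])
E
```

```text
time: 5.0
tool_pos: [483.5, -283.1, 90.7]
tcp_rot: [-3.141, -0.001, 1.746]
contact_force: [-0.9, 0.1, 0.1]
grip_width: 50.2
time: 5.75
tool_pos: [482.9, -283.5, 91.3]
tcp_rot: [-3.14, -0.0, 1.746]
contact_force: [-4.9, -1.3, 4.5]
grip_width: 17.4
[ 482.89768172 -283.46618192   91.31768193] 17.354506739629173
```

```bash
python3 -m handwheel '[[[0,0,15],[0,0,0]],[[0,0,25],[0,0,0]],[[0,0,35],[0,0,0]],[[0,0,35],[0,0,0]],[[8,40,0],[0,0,0]],[[8.6,43,0],[0,0,0]],[[8.6,44,0],[0,0,0]],[[8.6,44,0],[0,0,0]],[[8.6,44,0],[0,0,0]],[[8.6,44,-12],[0,0,0]],[[8.3,43,-17],[0,0,0]],[[0,0,-10],[0,0,0]]]'
python3 -m handwheel '[[[0,0,0],[0,0,0]],[[0,0,0],[0,0,0]]]'
python3 - <<'E'
from h import *
c=capture("scene"); M=proj(c,[542,18,70]); print(M); b=[int(M[0])-80,int(M[1])-60,int(M[0])+80,int(M[1])+60]
a=cv2.resize(c["img"][b[1]:b[3],b[0]:b[2],::-1],None,fx=5,fy=5,interpolation=cv2.INTER_CUBIC); cv2.imwrite("pics/s3.png",a)
w=capture("wrist"); save(w,"w3.png",(180,80,420,260),3.3)
print(b,where(w,"wrist","drift"),where(w,"wrist","mount"),get_obs()["tool_pos"],get_obs()["contact_force"])
E
```

```text
time: 7.25
tool_pos: [543.2, 21.8, 162.0]
tcp_rot: [3.141, -0.001, 1.75]
contact_force: [0.2, -0.8, -1.0]
grip_width: 17.4
time: 7.5
tool_pos: [543.2, 17.7, 162.8]
tcp_rot: [3.14, 0.0, 1.744]
contact_force: [0.1, -0.2, -1.7]
grip_width: 17.4
(np.float64(265.91390433522497), np.float64(199.14236932775415))
[185, 139, 345, 259] [(0.9, array([540.8,  30.3, 152.4]))] [(0.85, array([538. ,  78.6,  47.2]))] [543.11352815  17.9166503  162.59854939] [-0.37494388  0.82273963 -1.52833554]
```

View pics/s3.png

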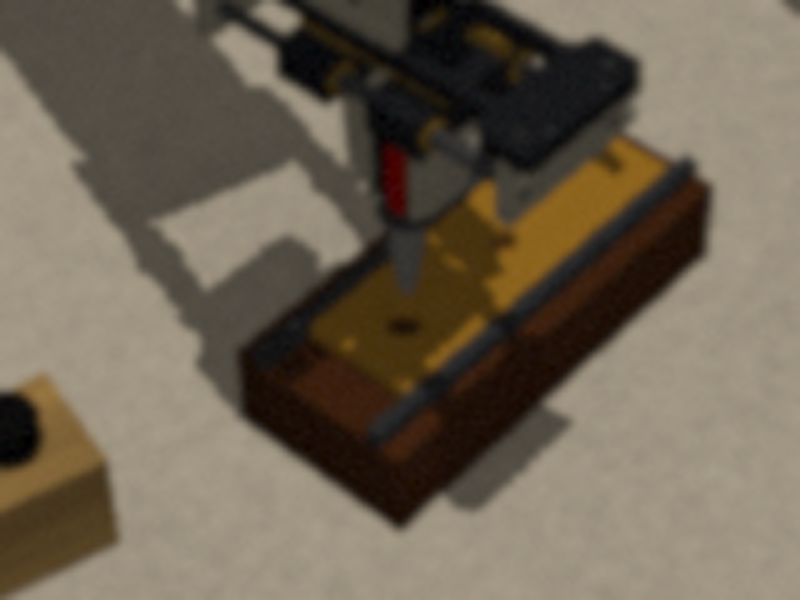

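View pics/w3.png

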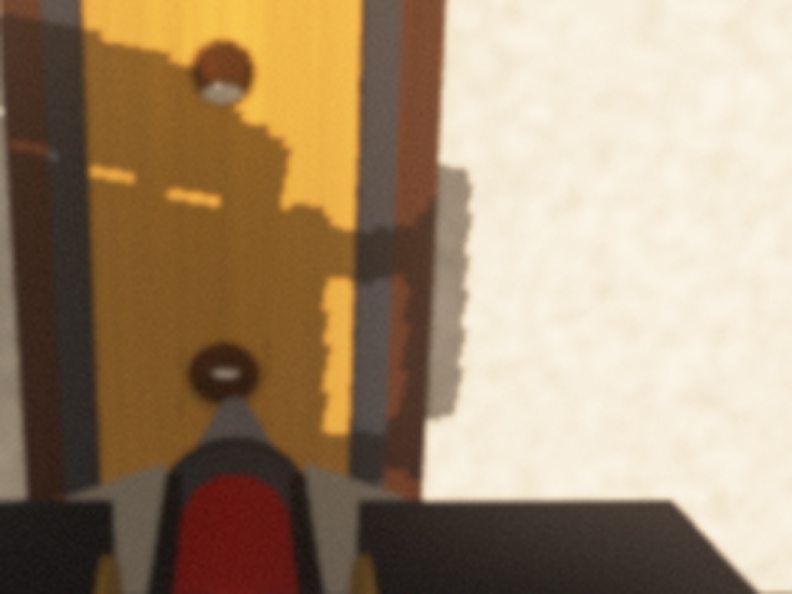

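The drift is held upright. In the w3 crop the plate's large hole is at (225,372), the bolt hole at (222,73), and the drift tip at about (236,400). I'll compute the offset from those.

```bash
python3 - <<'E'
from h import *
c=capture("wrist"); f=lambda u,v:(180+u/3.3,80+v/3.3)
P=lambda u,v,z:atz(c,*f(u,v),z)[:2]
h1,h2=P(225,372,58),P(222,73,58)
print("holes",h1.round(1),h2.round(1),np.linalg.norm(h1-h2).round(1))
for z in (80,82,84): print("tip",P(236,400,z).round(1))
R=np.array(c["cam_to_world"]); print(get_obs()["tool_pos"])
# plate near edge n/a; rails edges at z=59
for v in (100,300): print([P(u,v,59).round(1) for u in ((85,362) if v==100 else (95,358))])
# through-hole bottom light of the bolt hole (z=0 exit) and drift hole
print("exit",P(225,373,0).round(1),P(222,95,0).round(1))
# scene: plate hole and tip
s=capture("scene"); print("scene hole",atz(s,185+404/5,139+326/5,58).round(1),"tip",atz(s,185+405/5,139+294/5,82).round(1))
E
```

```text
holes [541.4  19.6] [529.1  86.4] 68.0
tip [543.7  20.5]
tip [543.6  21.1]
tip [543.5  21.8]
[543.04639837  18.10126728 162.47159841]
[array([500.6,  75.6]), array([560.1,  86.1])]
[array([509. ,  31.7]), array([568.3,  42.1])]
exit [544.1   1.6] [529.8  79.2]
scene hole [545.4  14.8  58. ] tip [547.6  14.   82. ]
```

```bash
python3 -m handwheel '[[[-1.8,-1,-5],[0,0,0]],[[0,0,-5],[0,0,0]],[[0,0,-4],[0,0,0]],[[0,0,-3],[0,0,0]],[[0,0,-3],[0,0,0]],[[0,0,-2],[0,0,0]],[[0,0,-2],[0,0,0]],[[0,0,0],[0,0,0]]]'; python3 -m handwheel '[[[0,0,-1.5],[0,0,0]],[[0,0,-1.5],[0,0,0]],[[0,0,-1],[0,0,0]],[[0,0,0],[0,0,0]]]'
```

```text
time: 8.8
tool_pos: [541.0, 17.8, 137.9]
tcp_rot: [-3.141, -0.0, 1.746]
contact_force: [-0.3, 0.0, -1.5]
grip_width: 17.6
time: 9.3
tool_pos: [541.1, 17.7, 133.9]
tcp_rot: [-3.142, -0.0, 1.746]
contact_force: [0.0, 0.4, -2.0]
grip_width: 17.5
```

The tip is about 5 mm inside the plate hole with no contact. Now I'll slide toward −y, feel for the wall, and drag the plate.

```bash
for i in 1 2 3; do python3 -m handwheel '[[[0.17,-1,0],[0,0,0]],[[0.17,-1,0],[0,0,0]],[[0,0,0],[0,0,0]]]' | sed -n 2,4p; done
```

```text
tool_pos: [541.5, 15.6, 134.1]
tcp_rot: [3.141, 0.0, 1.746]
contact_force: [0.0, 0.3, -1.6]
tool_pos: [541.8, 13.6, 134.0]
tcp_rot: [3.142, 0.0, 1.746]
contact_force: [0.7, 0.0, -1.1]
tool_pos: [542.1, 11.9, 134.0]
tcp_rot: [3.142, -0.0, 1.746]
contact_force: [0.6, 0.9, -1.0]
```

```bash
for i in 1 2; do python3 -m handwheel '[[[0.17,-1,0],[0,0,0]],[[0.17,-1,0],[0,0,0]],[[0,0,0],[0,0,0]]]' | sed -n 2,4p; done
python3 - <<'E'
from h import *
w=capture("wrist"); save(w,"w4.png",(180,60,420,240),3.3)
E
```

```text
tool_pos: [542.4, 9.7, 134.0]
tcp_rot: [-3.142, -0.0, 1.746]
contact_force: [-0.6, 3.1, -0.8]
tool_pos: [542.8, 7.6, 134.0]
tcp_rot: [-3.142, 0.0, 1.746]
contact_force: [-1.0, 2.4, -1.1]
```

View pics/w4.png

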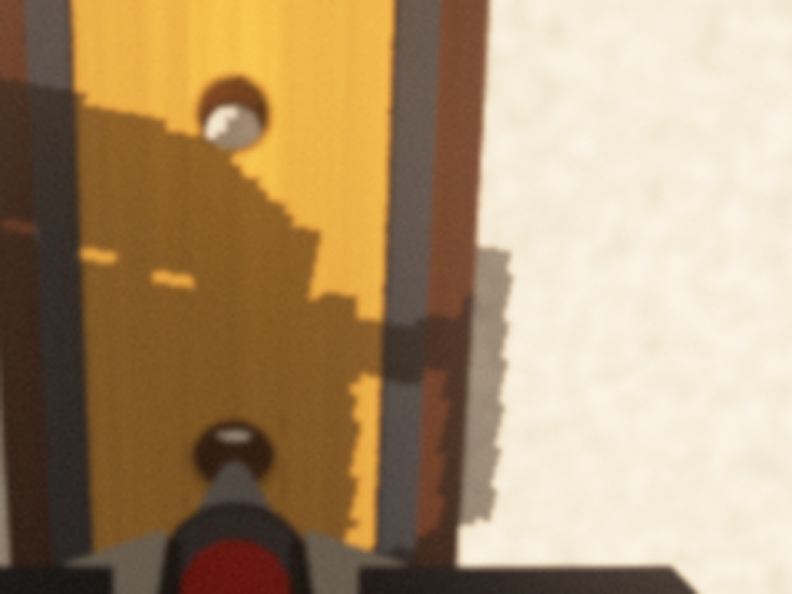

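```bash
python3 - <<'E'
from h import *
c=capture("wrist"); f=lambda u,v:(180+u/3.3,60+v/3.3)
P=lambda u,v,z:atz(c,*f(u,v),z)[:2]
print("holes",P(234,453,58).round(1),P(234,112,58).round(1),"tipish",P(235,480,58).round(1))
print("bottom of white exit (lower rim z=0)",P(232,149,0).round(1),"plinth lower lip at z=50",P(232,149,50).round(1), "plate lip",P(232,150,58).round(1))
print(get_obs()["tool_pos"])
E
```

```text
holes [542.   15.1] [530.1  82.1] tipish [543.3   9.3]
bottom of white exit (lower rim z=0) [531.2  73.4] plinth lower lip at z=50 [531.  75.] plate lip [531.   75.1]
[542.79985732   7.64416574 134.06251377]
```

The plate has moved 4.3 mm so far with about 2.5 N of drag. I'll push another ~3.8 mm, then come back to the axis and descend gently.

```bash
python3 -m handwheel '[[[0.17,-1,0],[0,0,0]],[[0.17,-1,0],[0,0,0]],[[0.17,-1,0],[0,0,0]],[[0.15,-0.8,0],[0,0,0]],[[0,0,0],[0,0,0]]]' | sed -n 2,4p
python3 -m handwheel '[[[-0.35,2,0],[0,0,0]],[[-0.3,1.8,0],[0,0,0]],[[0,0,-2],[0,0,0]],[[0,0,-2],[0,0,0]],[[0,0,-1],[0,0,0]],[[0,0,0],[0,0,0]]]' | sed -n 2,4p
for i in 1 2; do python3 -m handwheel '[[[0,0,-1],[0,0,0]],[[0,0,-1],[0,0,0]],[[0,0,-1],[0,0,0]],[[0,0,0],[0,0,0]]]' | sed -n 2,4p; done
```

```text
tool_pos: [543.5, 3.8, 134.0]
tcp_rot: [3.142, 0.0, 1.746]
contact_force: [-0.3, 1.0, -1.8]
tool_pos: [542.7, 7.7, 128.9]
tcp_rot: [-3.141, -0.0, 1.746]
contact_force: [0.1, 0.5, -1.3]
tool_pos: [542.7, 7.8, 125.9]
tcp_rot: [-3.141, -0.0, 1.746]
contact_force: [0.4, -0.1, -1.0]
tool_pos: [542.7, 7.8, 122.9]
tcp_rot: [-3.141, -0.0, 1.746]
contact_force: [0.6, 0.6, -2.3]
```

```bash
for i in 1 2 3 4; do python3 -m handwheel '[[[0,0,-1],[0,0,0]],[[0,0,-1],[0,0,0]],[[0,0,-1],[0,0,0]],[[0,0,0],[0,0,0]]]' | sed -n 2,4p; done
```

```text
tool_pos: [542.7, 7.7, 119.9]
tcp_rot: [-3.141, -0.0, 1.746]
contact_force: [0.1, -0.0, -2.2]
tool_pos: [542.7, 7.7, 116.9]
tcp_rot: [-3.142, -0.0, 1.746]
contact_force: [0.4, -0.6, -1.7]
tool_pos: [542.8, 7.7, 113.9]
tcp_rot: [-3.142, -0.0, 1.746]
contact_force: [-0.4, -0.2, -0.7]
tool_pos: [542.7, 7.9, 110.9]
tcp_rot: [-3.141, -0.0, 1.746]
contact_force: [-0.1, 1.9, -0.9]
```

```bash
for i in 1 2 3; do python3 -m handwheel '[[[0,0,-1],[0,0,0]],[[0,0,-1],[0,0,0]],[[0,0,0],[0,0,0]]]' | sed -n 2,4p; done
```

```text
tool_pos: [542.7, 7.8, 108.9]
tcp_rot: [-3.141, -0.0, 1.746]
contact_force: [-0.8, 2.2, -1.3]
tool_pos: [542.7, 7.8, 106.9]
tcp_rot: [-3.142, -0.0, 1.746]
contact_force: [-0.8, 2.0, -0.5]
tool_pos: [542.8, 7.8, 104.9]
tcp_rot: [3.142, -0.0, 1.746]
contact_force: [-1.2, 1.9, 0.5]
```

```bash
for i in 1 2 3; do python3 -m handwheel '[[[0,0,-1],[0,0,0]],[[0,0,-1],[0,0,0]],[[0,0,-1],[0,0,0]],[[0,0,0],[0,0,0]]]' | sed -n 2,4p; done
```

```text
tool_pos: [542.8, 7.7, 101.9]
tcp_rot: [-3.142, 0.0, 1.746]
contact_force: [-1.2, 2.4, -1.3]
tool_pos: [542.8, 7.7, 98.9]
tcp_rot: [-3.142, 0.0, 1.746]
contact_force: [-0.7, 2.9, -0.8]
tool_pos: [542.8, 7.7, 95.9]
tcp_rot: [3.142, -0.0, 1.746]
contact_force: [-1.0, 2.9, 0.1]
```

Going in freely, with about 6.6 mm to go.

```bash
python3 -m handwheel '[[[0,0,-1],[0,0,0]],[[0,0,-1],[0,0,0]],[[0,0,-1],[0,0,0]],[[0,0,-1],[0,0,0]],[[0,0,0],[0,0,0]]]' | sed -n 2,4p; for i in 1 2 3; do python3 -m handwheel '[[[0,0,-0.8],[0,0,0]],[[0,0,0],[0,0,0]]]' | sed -n 2,4p; done
```

```text
tool_pos: [542.8, 7.8, 91.9]
tcp_rot: [-3.142, -0.0, 1.746]
contact_force: [-1.4, 1.0, -1.0]
tool_pos: [542.8, 7.7, 91.2]
tcp_rot: [3.141, -0.0, 1.746]
contact_force: [-1.8, 2.9, 0.0]
tool_pos: [542.8, 7.7, 90.4]
tcp_rot: [3.141, 0.0, 1.746]
contact_force: [-0.4, 2.7, 0.2]
tool_pos: [542.8, 7.7, 89.6]
tcp_rot: [3.142, -0.0, 1.746]
contact_force: [-1.0, 1.5, 0.6]
```

```bash
for i in 1 2 3; do python3 -m handwheel '[[[0,0,-0.5],[0,0,0]],[[0,0,0],[0,0,0]]]' | sed -n 2,4p; done
```

```text
tool_pos: [542.8, 7.7, 89.3]
tcp_rot: [3.141, 0.0, 1.746]
contact_force: [-2.6, 3.3, 3.2]
tool_pos: [542.8, 7.8, 89.3]
tcp_rot: [3.141, 0.0, 1.746]
contact_force: [-3.4, 2.5, 7.0]
tool_pos: [542.8, 7.7, 89.3]
tcp_rot: [3.141, 0.0, 1.746]
contact_force: [-6.0, 2.8, 11.0]
```

The collar seated at TCP z = 89.3, which matches the prediction, with about 11 N. I'll release and lift.

```bash
python3 -m handwheel '[[[0,0,0.8],[0,0,0]],[[0,0,0],[0,0,0]],[[0,0,0],[0,0,0]],[[0,0,0],[0,0,0]]]' 0.45 | sed -n 1,5p; python3 -m handwheel '[[[0,0,5],[0,0,0]],[[0,0,15],[0,0,0]],[[0,0,30],[0,0,0]],[[0,0,40],[0,0,0]],[[0,-20,40],[0,0,0]],[[0,-40,0],[0,0,0]],[[0,-20,0],[0,0,0]],[[0,0,0],[0,0,0]],[[0,0,0],[0,0,0]]]'
python3 - <<'E'
from h import *
w=capture("wrist"); save(w,"w5.png",(120,20,420,245),2.6)
P=proj(w,[543,10,103]);print(P, where(w,"wrist","drift"))
E
```

```text
time: 20.9
tool_pos: [542.8, 7.6, 88.7]
tcp_rot: [-3.142, 0.0, 1.746]
contact_force: [-0.4, 0.3, 0.1]
grip_width: 49.2
time: 22.02
tool_pos: [542.5, -71.4, 218.5]
tcp_rot: [-3.141, -0.001, 1.746]
contact_force: [-0.3, 0.1, -0.0]
grip_width: 50.7
(np.float64(270.1206115492756), np.float64(87.88163099785136)) [(0.74, array([541.1,  11.5, 102.5]))]
```

View pics/w5.png

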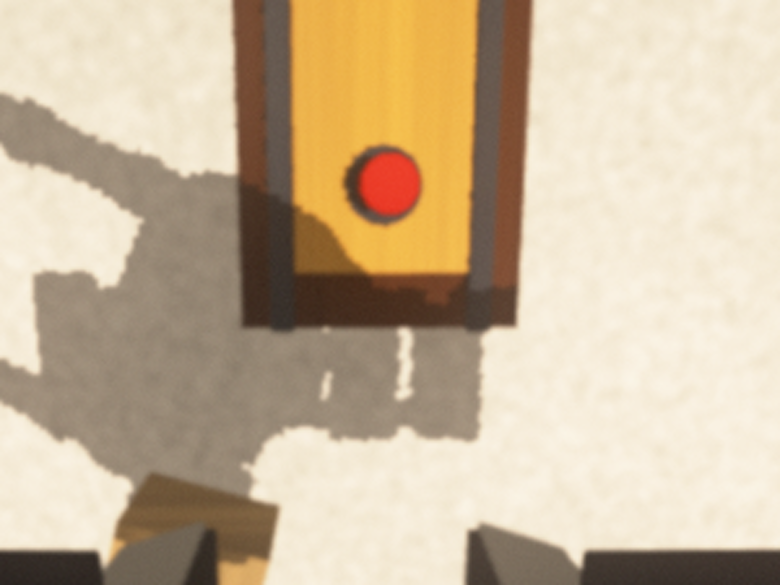

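The drift stands upright, seated on the plate (red top at (390,184) in the crop). Now the bolt.

```bash
python3 -m handwheel '[[[-13,-37,0],[0,0,0]],[[-14,-39,-10],[0,0,0]],[[-14,-39,-20],[0,0,0]],[[-13.5,-37.2,-20],[0,0,0]],[[0,0,-25],[0,0,0]],[[0,0,-23],[0,0,0]],[[0,0,-18],[0,0,0]],[[0,0,-12.5],[0,0,0]],[[0,0,0],[0,0,0]]]'
python3 -m handwheel '[[[0,0,0],[0,0,0]],[[0,0,0],[0,0,0]],[[0,0,0],[0,0,0]],[[0,0,0],[0,0,0]],[[0,0,0],[0,0,0]],[[0,0,0],[0,0,0]]]' 1
```

```text
time: 23.25
tool_pos: [488.1, -223.7, 89.7]
tcp_rot: [-3.14, -0.001, 1.747]
contact_force: [-0.3, -0.1, 0.4]
grip_width: 50.6
time: 24.0
tool_pos: [488.4, -224.6, 90.8]
tcp_rot: [3.141, 0.0, 1.746]
contact_force: [-1.1, 0.4, 3.6]
grip_width: 17.3
```

```bash
python3 -m handwheel '[[[0,0,15],[0,0,0]],[[0,0,30],[0,0,0]],[[0,0,35],[0,0,0]],[[0,5,30],[0,0,0]],[[5,40,0],[0,0,0]],[[6,42,0],[0,0,0]],[[6,43,0],[0,0,0]],[[6,43,0],[0,0,0]],[[6,43,0],[0,0,0]],[[6,43,0],[0,0,0]],[[7.4,41.7,0],[0,0,0]],[[0,0,-25],[0,0,0]]]'
python3 -m handwheel '[[[0,0,-25],[0,0,0]],[[0,0,0],[0,0,0]],[[0,0,0],[0,0,0]]]'
python3 - <<'E'
from h import *
w=capture("wrist"); save(w,"w6.png",(180,80,380,260),3.3)
E
```

```text
time: 25.5
tool_pos: [532.1, 79.1, 177.5]
tcp_rot: [3.136, 0.0, 1.75]
contact_force: [-0.3, 0.1, -1.1]
grip_width: 17.2
time: 25.88
tool_pos: [531.3, 76.1, 151.7]
tcp_rot: [3.14, 0.0, 1.746]
contact_force: [0.2, -0.7, -1.3]
grip_width: 17.0
```

View pics/w6.png

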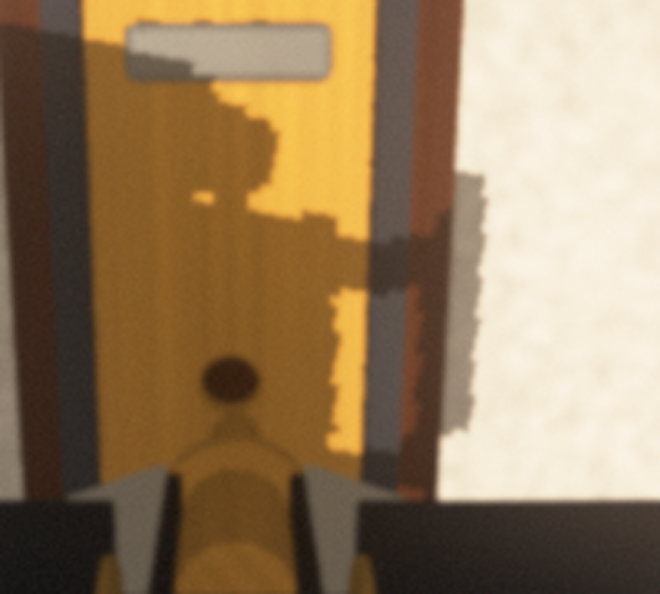

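The bolt is held upright; the hole is at (230,380) in the crop, with the bolt tip front edge at about (237,412).

```bash
python3 - <<'E'
from h import *
c=capture("wrist"); P=lambda u,v,z:atz(c,180+u/3.3,80+v/3.3,z)[:2]
z=get_obs()["tool_pos"][2]-72.8
print("hole",P(230,380,58).round(1),"tip front",P(237,411,z).round(1),"tip",P(237,421,z).round(1),z,get_obs()["tool_pos"])
E
```

```text
hole [530.7  79.3] tip front [532.2  79.6] tip [532.5  77.4] 79.01832590007372 [531.43495664  76.07832292 151.8183259 ]
```

```bash
python3 -m handwheel '[[[-0.8,0.4,-4],[0,0,0]],[[0,0,-4],[0,0,0]],[[0,0,-4],[0,0,0]],[[0,0,-3],[0,0,0]],[[0,0,-2],[0,0,0]],[[0,0,-1],[0,0,0]],[[0,0,0],[0,0,0]]]' | sed -n 2,4p
for i in 1 2 3 4; do python3 -m handwheel '[[[0,0,-1],[0,0,0]],[[0,0,-1],[0,0,0]],[[0,0,-1],[0,0,0]],[[0,0,0],[0,0,0]]]' | sed -n 2,4p; done
```

```text
tool_pos: [529.9, 76.6, 132.4]
tcp_rot: [3.142, -0.0, 1.746]
contact_force: [-0.0, 1.0, -0.4]
tool_pos: [529.8, 76.6, 129.3]
tcp_rot: [-3.141, -0.0, 1.746]
contact_force: [-1.0, 0.0, -1.1]
tool_pos: [529.9, 76.6, 126.4]
tcp_rot: [-3.142, 0.0, 1.746]
contact_force: [0.0, -0.2, -0.9]
tool_pos: [529.8, 76.6, 123.3]
tcp_rot: [-3.141, -0.0, 1.746]
contact_force: [0.0, -0.1, -0.7]
tool_pos: [529.8, 76.6, 120.3]
tcp_rot: [-3.141, -0.0, 1.746]
contact_force: [-0.9, -0.2, -0.3]
```

The tip is past the plate and in the plinth hole, free. Continuing.

```bash
python3 -m handwheel '[[[0.7,0,-1],[0,0,0]],[[0,0,-1],[0,0,0]],[[0,0,-1],[0,0,0]],[[0,0,0],[0,0,0]]]' | sed -n 2,4p
for i in 1 2 3 4; do python3 -m handwheel '[[[0,0,-1],[0,0,0]],[[0,0,-1],[0,0,0]],[[0,0,-1],[0,0,0]],[[0,0,-1],[0,0,0]],[[0,0,-1],[0,0,0]],[[0,0,0],[0,0,0]]]' | sed -n 2,4p; done
```

```text
tool_pos: [530.5, 76.7, 117.3]
tcp_rot: [-3.141, -0.0, 1.746]
contact_force: [-0.9, 0.6, -1.1]
tool_pos: [530.5, 76.6, 112.4]
tcp_rot: [-3.142, -0.0, 1.746]
contact_force: [-0.4, -0.0, -0.3]
tool_pos: [530.5, 76.6, 107.3]
tcp_rot: [-3.141, -0.0, 1.746]
contact_force: [-0.1, 0.3, -0.6]
tool_pos: [530.5, 76.6, 102.3]
tcp_rot: [-3.142, -0.0, 1.746]
contact_force: [0.4, -1.1, -1.0]
tool_pos: [530.6, 76.6, 97.4]
tcp_rot: [-3.142, -0.0, 1.746]
contact_force: [-0.3, 0.9, -0.3]
```

```bash
python3 -m handwheel '[[[0,0,-1],[0,0,0]],[[0,0,-1],[0,0,0]],[[0,0,-1],[0,0,0]],[[0,0,-1],[0,0,0]],[[0,0,-1],[0,0,0]],[[0,0,-1],[0,0,0]],[[0,0,0],[0,0,0]]]' | sed -n 2,4p
for i in 1 2 3 4 5; do python3 -m handwheel '[[[0,0,-0.7],[0,0,0]],[[0,0,0],[0,0,0]]]' | sed -n 2,4p; done
```

```text
tool_pos: [530.5, 76.6, 91.4]
tcp_rot: [-3.142, -0.0, 1.746]
contact_force: [0.0, 0.5, -1.0]
tool_pos: [530.5, 76.6, 90.7]
tcp_rot: [-3.142, 0.0, 1.746]
contact_force: [0.5, -0.2, -1.5]
tool_pos: [530.5, 76.6, 90.0]
tcp_rot: [-3.142, 0.0, 1.746]
contact_force: [0.9, 1.1, -0.2]
tool_pos: [530.6, 76.6, 89.3]
tcp_rot: [-3.142, -0.0, 1.746]
contact_force: [0.7, 0.3, -0.9]
tool_pos: [530.6, 76.6, 88.8]
tcp_rot: [3.141, 0.0, 1.746]
contact_force: [-0.3, -0.2, 0.9]
tool_pos: [530.7, 76.6, 88.7]
tcp_rot: [3.141, 0.0, 1.746]
contact_force: [-1.8, -0.5, 7.0]
```

The flange seated at TCP z = 88.7 (predicted 88.8). I'll release, retreat and check.

```bash
python3 -m handwheel '[[[0,0,0.6],[0,0,0]],[[0,0,0],[0,0,0]],[[0,0,0],[0,0,0]],[[0,0,0],[0,0,0]]]' 0.45 | sed -n 1,5p; python3 -m handwheel '[[[0,0,5],[0,0,0]],[[0,0,15],[0,0,0]],[[0,0,30],[0,0,0]],[[0,0,40],[0,0,0]],[[0,-20,40],[0,0,0]],[[0,-40,0],[0,0,0]],[[0,-40,0],[0,0,0]],[[0,0,0],[0,0,0]],[[0,0,0],[0,0,0]]]'
python3 - <<'E'
from h import *
w=capture("wrist"); s=capture("scene")
for t in ["drift","bolt","spare_bolt"]: print(t,where(w,"wrist",t),where(s,"scene",t))
print(where(s,"scene","vase"))
a=cv2.resize(w["img"],(512,384)); b=s["img"][110:260,180:380]
a=w["img"][0:240,120:420]
save({"img":np.hstack([cv2.resize(a,(400,320)),cv2.resize(b,(400,320),interpolation=cv2.INTER_CUBIC)])},"f.png")
E
```

```text
time: 34.98
tool_pos: [530.6, 76.6, 88.4]
tcp_rot: [-3.142, -0.0, 1.746]
contact_force: [-0.2, 0.2, -0.4]
grip_width: 49.5
time: 36.1
tool_pos: [530.6, -23.1, 219.2]
tcp_rot: [3.141, -0.0, 1.745]
contact_force: [-0.5, -0.3, -1.0]
grip_width: 50.4
drift [(0.73, array([541.6,  14.1, 101. ]))] [(0.52, array([548.8,   6.3,  76.6]))]
bolt [(0.9, array([530.6,  79.2,  90.7]))] [(0.68, array([534.2,  74.2,  73. ]))]
spare_bolt [(0.82, array([ 498. , -163.1,   80.2]))] [(0.48, array([565.8,  35.1,  47.3])), (0.47, array([ 498.6, -163.2,   78.5]))]
[(0.78, array([473.9, 385.9,  79.8]))]
```

View pics/f.png

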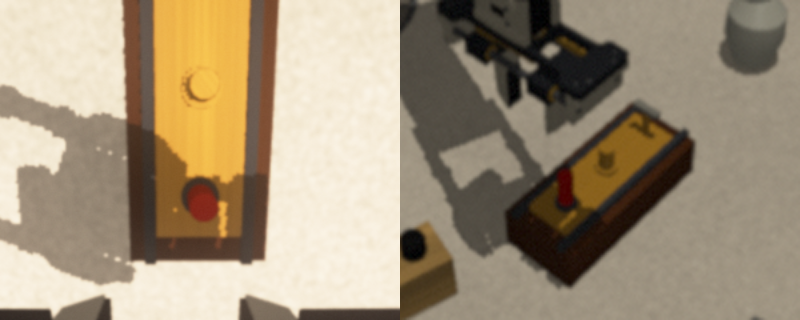

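Both stand upright and seated: the drift at (203,200) and the bolt at (202,85) in the left half. The gripper is clear, so I'm handing in.

```bash
python3 -c "
from plant import bot; print(bot.close_job())"
```

```text
the job is handed in; nothing more can be done
None
```

The drift and the bolt are both home in the mount and released, and I handed the job in at about 36 s of the 66 s allowed. The hand-in gives no verdict, so the checks below are mine only.

- **Drift:** I put its tip in the plate's larger hole and pulled the plate back to −y; it had started about 8.7 mm to +y. I then worked the drift down until its collar stopped at TCP z = 89.3, the height predicted from its grasp in the rack. The highest vertical force I saw was about 11 N.
- **Bolt:** It went down freely and its flange stopped at TCP z = 88.7 against a predicted 88.8, with about 7 N.
- **Last pictures:** Both stand upright on the plate and the gripper is well clear. The spare bolt is still in the rack, and the vase reads within 2 mm of its first position.

**Disagreements:** The wrist camera read the mount about 3 mm too far in +y compared with the arm's own position and the top camera, so I relied on relative measurements and feel. The scene camera's network also reported a false spare bolt on the mount with a low score, and a second detection found the real one in the rack. The force readings came only at the end of each move, so I did not see peaks in between.

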